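Turn over the cure markers of two leaded panels

ROBOT

A 6-joint arm with a two-finger parallel gripper is mounted at the origin on the work surface. World frame = base frame: x ahead of the robot, y to its left, z up, the work surface at z = 0. Lengths are in mm, angles in rad, forces in N, time in s.
With the tool pointing down it reaches from about 350 to 925 mm from the base axis. Payload 6.4 kg.
Tool frame: the origin (TCP) lies at the very end of the fingers, on their centre line; the grasp point (between the pads) lies 19 mm behind it; x points along the fingers, y is the direction in which the jaws open and shut, and the axes are right-handed (so a half turn about x gives the same grasp; the last joint's range is limited). The gripper opens to 94 mm and grips with 3 to 60 N. Pads are 16 mm wide; open, the fingers measure 119 mm over their backs; the gripper's body (75 mm by 177 mm) begins 78 mm behind the grasp point.
Start: joints at [-1.404, 0.245, 1.558, -0, 1.339, -0.174], TCP at [217.262, -612.626, 175.755] pointing down, gripper open.
Joint ranges: [-3.13, 3.13], [-1.02, 2.26], [0.13, 2.54], [-0.95, 4.09], [0.21, 2.88], [-2.74, 2.74]. Speed limits (rad/s): [2.57, 2.57, 3.14, 3.14, 3.14, 3.14].

INTERFACE

Orientations are given as a unit quaternion [x, y, z, w].
In Python, from rig import env gives the robot as it stands. The module is installed in compiled form; this text tells all that it offers.
- The arm moves only by the tool step_arm, never from a script. Its argument "steps" is text: rows parted by semicolons, each of 7 numbers parted by spaces: the shift along the tool's x, y, z in units of 30 mm (1.0 is 30 mm), then the turn, a rotation vector about the tool's x, y, z in units of 6 degrees (1.0 is 6 degrees), then the finger opening in mm, from 0 to 94. In form: dx dy dz wx wy wz claw; .... A call has 1 to 20 rows; each row shifts and turns the commanded pose from where the row before left it, along the tool's axes as they then stand; what a row does not reach is not made up. A row lasts 1/12 s, in which the tool goes at most 41.7 mm and 7.16 degrees, less where a joint would pass 70% of its speed; a pose out of reach is approached as far as the arm can. A call is refused whole if a number of a shift passes 1 or a number of a turn 1, either way. A call with a gripper value outside its range is refused whole. The fingers move at their own pace and stop on an object; "newtons" is the grip in N (left out, the last holds). Time passes only in rows, so rows that do not move let the fingers close. It gives the time, the measured TCP pose, the force and the opening at its end, in the units of the state.
- env.get_state(): the state, without advancing time (a new reading comes with each control period).
- env.snapshot(name): name is "side" or "top"; returns (picture, depth): 480x640x3 uint8, red, green, blue; 480x640 float32, mm along the optical axis (not along the pixel's ray), 0 where there is no reading.
- env.calibration(name): a dict with "vertical_fov" (degrees; the focal length in pixels is half the picture's height over the tangent of half this angle, whatever the lens; pixels are square), "cx", "cy" (the principal point, pixels), "rvec" (rotation vector, rad) and "tvec" (3), from world to camera coordinates, as OpenCV has them. Camera axes: x right, y down, z forward; pixel columns grow to the right and rows downward; lengths in mm; the calibration is good to about 2 mm. A picture is of the moment at which its call begins. calibration takes no time and is no camera call.
- env.close_job(): hands the job in, once; it reports no verdict.
Trained networks look in the newest picture that a camera, given by its name, has taken for a name from the list of things; names that differ only in an ending like _2 or _b are one class to them, and where a whole thing is asked for, a point or a joint stands for the part that bears it (a point fixed in the world has none). Each returns a list of dicts, best first, with "p" (0 to 1); they miss things now and then, are a little off and sometimes report something else, mostly with a low value. They report only what shows in the picture. A call takes as long as a camera call.
- env.outline_of(camera, label): "pixels" (480x640 bool, what is visible of it).
- env.spot_point(camera, label): "position" ([x, y, z] in mm, in world coordinates, good to about 4 mm: a listed point, or the origin of a listed thing).
The state is a dict: "time_s": time; "q": joint angles; "joint_velocities": joint speeds; "effort": joint torques, N m; "ee_pos": TCP position; "orientation": TCP orientation; "force": force on the tool from outside, world axes, zero at the start; "torque": the same for the moment, N m; "opening": finger opening in mm.
Only numpy, scipy, OpenCV 4.12 (cv2) and the standard library are available. Lean on these libraries where they do the work, as an engineer would, in place of code of your own. Each camera call takes 0.05 s, during which the arm holds its last target. There are 200 camera calls.

TASK

Each leaded panel on the bench has a turn-over marker standing on the robot's side of it: red means the putty is still wet, green means cured. The amber panel has cured and the blue one has just been puttied, so, in either order, push the amber panel's flag right over its hinge with the fingertips to lie flat showing green, and the blue panel's flag right over to lie flat showing red. Push only, do not pinch a flag or lift a marker; leave the markers standing where they are, the clear panel's flag as it is and the other things in their places, and keep off the panels.

Things in the scene. Friction and masses are not known exactly. Their poses are not given: they have to be found in the camera images.
- panel_amber: curing board with the amber (orange-yellow) leaded panel, fixed on the bench: 280 mm (x) by 224 mm (y), battens 28 mm high; origin at the centre of its underside. Its own marker stands on the robot's side of it, about 0.22 to 0.29 m from its centre.
- marker_amber: turn-over marker of the amber (orange-yellow) panel, loose, about 0.9 kg: steel foot 70 (x) by 110 (y) by 12 mm, post, dial plate 60 (x) by 100 (y) mm with its top 50 mm above the bench, half on -y red, half on +y green. Origin at the centre of the foot's underside. The hinge runs along its x, which points away from the robot within 0.5 rad; y to the left.
- hinge_amber (a point): middle of that marker's hinge axis, 52 mm above the bench, over the middle of the dial plate. The flag on it is 4 mm thick, about 25 g: a leaf 56 mm wide along the hinge, out to the dial plate's edge 50 mm from the axis, then a finger tab.
- flag_amber (a joint): angle of that flag, rad. 0: flat on the +y (left) half of the dial plate, red face up, all seen is red. pi/2: upright. pi: flat on the -y (right) half, green face up, all green. Stiff hinge, stops at 0 and pi: stays where left, takes about 0.5 N at the tab. Starts at 0 to 0.15 (red).
- tab_amber (a point): centre of that flag's bare metal finger tab, 62.5 mm from the hinge axis. The tab is 28 mm wide, 4 mm thick and sticks out past the dial plate from 50 to 75 mm from the axis, free beneath (only the 12 mm high foot, to 55 mm from the axis, and the bench). The point's z axis stands on the red face.
- panel_blue: curing board with the deep blue leaded panel, fixed on the bench: 280 mm (x) by 224 mm (y), battens 28 mm high; origin at the centre of its underside. Its own marker stands on the robot's side of it, about 0.22 to 0.29 m from its centre.
- marker_blue: turn-over marker of the deep blue panel, loose, about 0.9 kg: steel foot 70 (x) by 110 (y) by 12 mm, post, dial plate 60 (x) by 100 (y) mm with its top 50 mm above the bench, half on -y red, half on +y green. Origin at the centre of the foot's underside. The hinge runs along its x, which points away from the robot within 0.5 rad; y to the left.
- hinge_blue (a point): middle of that marker's hinge axis, 52 mm above the bench, over the middle of the dial plate. The flag on it is 4 mm thick, about 25 g: a leaf 56 mm wide along the hinge, out to the dial plate's edge 50 mm from the axis, then a finger tab.
- flag_blue (a joint): angle of that flag, rad. 0: flat on the +y (left) half of the dial plate, red face up, all seen is red. pi/2: upright. pi: flat on the -y (right) half, green face up, all green. Stiff hinge, stops at 0 and pi: stays where left, takes about 0.5 N at the tab. Starts at pi - 0.15 to pi (green).
- tab_blue (a point): centre of that flag's bare metal finger tab, 62.5 mm from the hinge axis. The tab is 28 mm wide, 4 mm thick and sticks out past the dial plate from 50 to 75 mm from the axis, free beneath (only the 12 mm high foot, to 55 mm from the axis, and the bench). The point's z axis stands on the red face.
- panel_clear: curing board with the clear, nearly white leaded panel, fixed on the bench: 280 mm (x) by 224 mm (y), battens 28 mm high; origin at the centre of its underside. Its own marker stands on the robot's side of it, about 0.22 to 0.29 m from its centre.
- marker_clear: turn-over marker of the clear, nearly white panel, loose, about 0.9 kg: steel foot 70 (x) by 110 (y) by 12 mm, post, dial plate 60 (x) by 100 (y) mm with its top 50 mm above the bench, half on -y red, half on +y green. Origin at the centre of the foot's underside. The hinge runs along its x, which points away from the robot within 0.5 rad; y to the left.
- flag_clear (a joint): angle of that flag, rad. 0: flat on the +y (left) half of the dial plate, red face up, all seen is red. pi/2: upright. pi: flat on the -y (right) half, green face up, all green. Stiff hinge, stops at 0 and pi: stays where left, takes about 0.5 N at the tab. Starts at 0 to 0.1 (red).
- solder_reel: reel of solder standing on its flange, 52 mm across, 40 mm high; loose, to be left alone. Origin at the centre of its underside.
- lathekin: dark wooden lathekin (lead opening stick) lying flat, about 150 mm long, 24 mm wide, 12 mm high; loose, to be left alone. Origin at the centre of its underside, 20 mm towards the thin end from the middle of its thick part.
- flux_bottle: white flux bottle with red cap, 54 mm across, 125 mm high; loose, to be left alone. Origin at the centre of its underside.
- putty_tin: tin of glazing putty with green label, 90 mm across, 100 mm high; loose, to be left alone. Origin at the centre of its underside.
- nail_tub: white plastic bowl for glazing nails, 110 mm across, 55 mm high; loose, to be left alone. Origin at the centre of its underside.
- scrub_brush: wooden scrubbing brush, bristles down, 140 by 50 mm, 41 mm high; loose, to be left alone. Origin at the centre of its underside.
- red_amber: the red half of the amber panel's flag: 2 mm of its 4 mm thickness, leaf and tab, on the +z side. Turns with the flag; origin on the middle of the hinge axis, its y points from the hinge to the tab, its z stands on the red face.
- green_amber: the green half of the amber panel's flag: 2 mm of its 4 mm thickness, leaf and tab, on the -z side. Turns with the flag; origin on the middle of the hinge axis, its y points from the hinge to the tab, its z stands on the red face.
- red_blue: the red half of the blue panel's flag: 2 mm of its 4 mm thickness, leaf and tab, on the +z side. Turns with the flag; origin on the middle of the hinge axis, its y points from the hinge to the tab, its z stands on the red face.
- green_blue: the green half of the blue panel's flag: 2 mm of its 4 mm thickness, leaf and tab, on the -z side. Turns with the flag; origin on the middle of the hinge axis, its y points from the hinge to the tab, its z stands on the red face.

How it is judged (in metres and radians):
At the end, for the whole second after the job is handed in: The amber panel's flag is within 0.10 rad of flat on its green side, the blue panel's flag within 0.10 rad of flat on its red side, the clear panel's flag still lies red (below 0.2 rad); all three markers stand upright, at rest, within 30 mm of where they stood (value of joint flag_amber above 3.04159 rad and value of joint flag_blue below 0.1 rad and value of joint flag_clear below 0.2 rad and distance of each of marker_amber, marker_blue, marker_clear from where it was at the start of the episode below 0.03 m and angle between each of marker_amber, marker_blue, marker_clear's own z axis and vertical below 0.05 rad and linear speed of each of marker_amber, marker_blue, marker_clear below 0.02 m/s); the robot touches nothing.
It fails at once if a flag is pinched between the fingers (squeezed on both its halves with over 8 N) ((contact force between the fingers and red_amber above 8 N and contact force between the fingers and green_amber above 8 N) or (contact force between the fingers and red_blue above 8 N and contact force between the fingers and green_blue above 8 N)).
It fails at once if a marker is lifted, tipped, or pushed more than 40 mm along the bench (height (world z) of any of marker_amber, marker_blue, marker_clear above 0.006 m or angle between any of marker_amber, marker_blue, marker_clear's own z axis and vertical above 0.15 rad or distance of any of marker_amber, marker_blue, marker_clear from where it was at the start of the episode above 0.04 m).
It fails at once if the clear panel's flag is turned (value of joint flag_clear above 0.5 rad).
It fails at once if the robot touches a leaded panel or its board (contact force between any of the fingers, the arm and panel_amber above 1 N or contact force between any of the fingers, the arm and panel_blue above 1 N or contact force between any of the fingers, the arm and panel_clear above 1 N).
It fails at once if another thing on the bench is moved more than 20 mm (distance of any of solder_reel, lathekin, flux_bottle, putty_tin, nail_tub, scrub_brush from where it was at the start of the episode above 0.02 m).
It also fails if it takes over 59 s, if anything falls off the work surface, if the arm or the gripper's body presses on something with over 40 N, if the wrist force passes 120 N, or if a joint passes its speed limit or range.

## Working session

There is one attempt and no reset: what is moved stays moved. The work goes in short steps, Python scripts to look and compute and a tool call to move; the robot and the scene stay as the last step left them, time stands still between calls to the robot, and variables do not carry over. Pictures are saved under pics/ and viewed, about 8 in all and at most 12, crops included, and the job is handed in when it is done.

Besides the shell and the picture viewer there is one more tool, called after "Call:" in YAML: its name, and indented under it one key for each argument. step_arm: Moves the arm, as the interface text tells. Its arguments: {"type":"object","properties":{"steps":{"type":"string"},"newtons":{"type":"number"}},"required":["steps"]}

```bash
mkdir -p pics; cat > h.py <<'E'
import numpy as np,cv2
from rig import env
def cal(n):
    c=env.calibration(n);f=240/np.tan(np.radians(c["vertical_fov"])/2)
    return np.array([[f,0,c["cx"]],[0,f,c["cy"]],[0,0,1]]),np.array(c["rvec"],float),np.array(c["tvec"],float)
def proj(n,P):
    K,r,t=cal(n);return cv2.projectPoints(np.array(P,float).reshape(-1,3),r,t,K,None)[0].reshape(-1,2)
def world(n,d,m):
    K,r,t=cal(n);v,u=np.nonzero(m&(d>0));z=d[v,u]
    c=np.stack([(u-K[0,2])*z/K[0,0],(v-K[1,2])*z/K[1,1],z],1)
    return (c-t)@cv2.Rodrigues(r)[0]
E
cat > a.py <<'E'
from h import *
for n in("top","side"):
    p,d=env.snapshot(n);cv2.imwrite(f"pics/{n}0.png",p[...,::-1]);np.save(f"{n}0.npy",d)
    L=["marker_amber","hinge_amber","tab_amber","marker_blue","hinge_blue","tab_blue","panel_amber","panel_blue","marker_clear"]
    if n=="top":L+=["panel_clear","solder_reel","lathekin","flux_bottle","putty_tin","nail_tub","scrub_brush"]
    for l in L:
        print(n,l,[(np.round(x["position"]).tolist(),round(x["p"],2),proj(n,x["position"]).round().tolist()[0]) for x in env.spot_point(n,l)[:3]])
print(env.get_state())
E
python3 a.py
```

```text
top marker_amber [([526.0, 9.0, 1.0], 0.76, [315.0, 261.0])]
top hinge_amber [([526.0, 6.0, 53.0], 0.71, [316.0, 259.0])]
top tab_amber [([519.0, 70.0, 54.0], 0.98, [293.0, 261.0])]
top marker_blue [([522.0, 257.0, -2.0], 0.86, [230.0, 263.0])]
top hinge_blue [([522.0, 258.0, 48.0], 0.7, [227.0, 261.0])]
top tab_blue [([523.0, 196.0, 56.0], 0.7, [248.0, 260.0])]
top panel_amber [([768.0, 3.0, 0.0], 0.78, [316.0, 180.0]), ([536.0, 488.0, -2.0], 0.7, [150.0, 259.0]), ([516.0, 69.0, 55.0], 0.38, [294.0, 262.0])]
top panel_blue [([765.0, 248.0, -0.0], 0.56, [234.0, 182.0])]
top marker_clear [([492.0, -235.0, 1.0], 0.56, [399.0, 271.0])]
top panel_clear [([762.0, -242.0, 1.0], 0.94, [398.0, 182.0])]
top solder_reel [([764.0, -241.0, 2.0], 0.59, [398.0, 181.0]), ([380.0, 144.0, 2.0], 0.55, [268.0, 312.0])]
top lathekin [([372.0, -142.0, 1.0], 0.78, [368.0, 314.0])]
top flux_bottle [([665.0, 431.0, -0.0], 0.76, [171.0, 216.0])]
top putty_tin [([646.0, -432.0, 1.0], 0.76, [464.0, 219.0]), ([375.0, -142.0, 3.0], 0.72, [368.0, 312.0])]
top nail_tub [([511.0, -484.0, 0.0], 0.71, [484.0, 264.0])
[... 881 characters left out ...]
.0, 320.0])]
{'time_s': 1.35, 'q': array([-1.40416766e+00,  2.45102664e-01,  1.55778083e+00, -1.11454731e-05,
        1.33869910e+00, -1.74136984e-01]), 'joint_velocities': array([ 7.84322683e-05, -7.07457693e-04, -1.84091710e-04, -1.06622484e-04,
       -8.93085769e-04,  2.85658106e-04]), 'effort': array([-4.27517225e-04, -4.15826833e+01, -3.14871454e+01,  6.85349177e-02,
        2.89217482e-02, -1.85504791e-05]), 'ee_pos': array([ 217.21868729, -612.65094916,  175.76386693]), 'orientation': array([-0.69686382, -0.11989413,  0.69687152, -0.11990121]), 'force': array([0.44170549, 0.35248633, 0.00201465]), 'torque': array([ 0.02454008, -0.00933341, -0.00077241]), 'opening': 93.86187516082613}
```

```bash
python3 - <<'E'
import cv2
a=cv2.imread("pics/top0.png");b=cv2.imread("pics/side0.png")
cv2.imwrite("pics/c1.png",cv2.resize(a[130:340,120:520],(800,420),interpolation=cv2.INTER_CUBIC))
cv2.imwrite("pics/c2.png",cv2.resize(b[170:450,180:480],(640,597),interpolation=cv2.INTER_CUBIC))
E
```

```text
(no output)
```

View pics/c1.png

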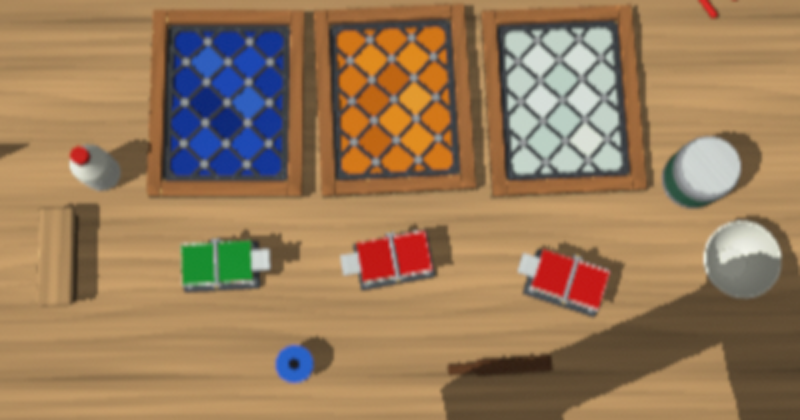

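View pics/c2.png

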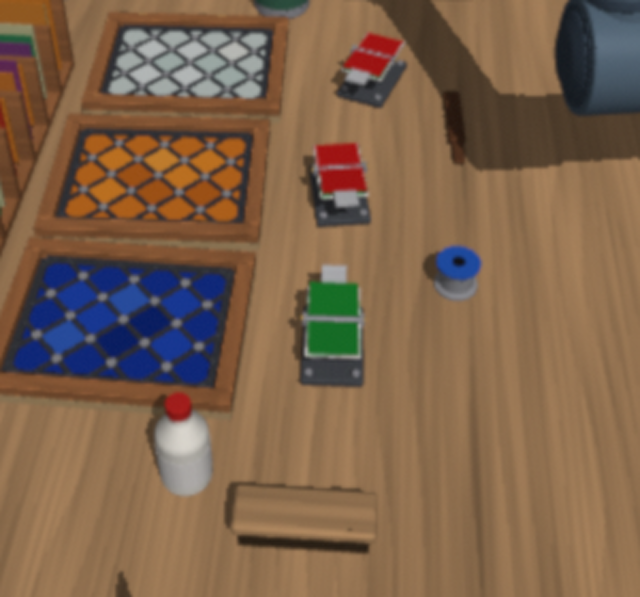

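The pictures agree with the networks: the amber flag is red with its tab on the left, and the blue flag is green with its tab on the right. Next I'll refine yaw and centre from depth and plan the approach.

```bash
cat > plan.py <<'E'
from h import *
from scipy.spatial.transform import Rotation as Ro, Slerp
def tgt(M,r,z,tilt,side,flip):
    """TCP at signed distance side*r from hinge along marker y; finger leans with the hand outward by tilt deg"""
    cx,cy,psi=M;ex=np.array([np.cos(psi),np.sin(psi),0]);ey=np.array([-np.sin(psi),np.cos(psi),0])*side
    t=np.radians(tilt);x=-np.sin(t)*ey-np.cos(t)*np.array([0,0,1]);y=ex*flip
    return np.array([cx,cy,0])+ey*r+[0,0,z],Ro.from_matrix(np.stack([x,y,np.cross(x,y)],1))
def rows(tg,start=None,claw=0):
    s=env.get_state();p,R=start or (s["ee_pos"],Ro.from_quat(s["orientation"]));out=[]
    for q,Q in tg:
        w=(R.inv()*Q).magnitude()/np.radians(5.9);n=max(1,int(np.ceil(max(w,np.linalg.norm(q-p)/29.5))))
        S=Slerp([0,1],Ro.concatenate([R,Q]));p0=p.copy()
        for k in range(1,n+1):
            pn=p0+(q-p0)*k/n;Rn=S(k/n)
            d=np.r_[R.inv().apply(pn-p)/30,(R.inv()*Rn).as_rotvec()/np.radians(6)].round(2)+0.
            out.append(" ".join(f"{v:g}" for v in d)+f" {claw}")
            p=p+R.apply(d[:3]*30);R=R*Ro.from_rotvec(d[3:]*np.radians(6))
    for i in range(0,len(out),20):print(len(out[i:i+20]),"; ".join(out[i:i+20]))
    return p,R
E
python3 - <<'E'
from plan import *
for n in("top","side"):
    d=np.load(n+"0.npy");P=world(n,d,d>0)
    for nm,c in(("amber",(526,7)),("blue",(522,256)),("clear",(493,-240))):
        q=P[(np.hypot(P[:,0]-c[0],P[:,1]-c[1])<90)&(P[:,2]>43)&(P[:,2]<70)]
        print(n,nm,len(q),q.mean(0).round(1),np.percentile(q[:,2],[5,50,95]).round(1),cv2.minAreaRect(q[:,:2].astype(np.float32)))
s=env.get_state();print(Ro.from_quat(s["orientation"]).as_matrix().round(2))
E
```

```text
top amber 840 [525.3  11.3  53.3] [46.2 53.  60.7] ((527.244873046875, 15.98312759399414), (69.77723693847656, 126.12616729736328), 2.2145814895629883)
top blue 845 [521.  246.8  52.7] [45.8 52.5 59.9] ((521.5114135742188, 242.07211303710938), (71.32706451416016, 125.691650390625), 2.8343112468719482)
top clear 848 [ 493.6 -236.9   52.6] [45.8 52.7 59. ] ((495.0528564453125, -231.34576416015625), (125.35269927978516, 71.91795349121094), 71.45265197753906)
side amber 623 [526.2  17.   53.4] [47.8 53.6 59.4] ((525.1461181640625, 19.395156860351562), (70.97992706298828, 129.03311157226562), 10.273387908935547)
side blue 1007 [521.5 252.7  52.5] [47.4 52.5 57.9] ((522.9039916992188, 245.37887573242188), (70.46688079833984, 127.6933822631836), 9.783662796020508)
side clear 450 [ 494.7 -230.6   52.5] [46.6 52.6 57.5] ((494.4758605957031, -228.9445037841797), (135.4896697998047, 72.0265884399414), 77.94824981689453)
[[-0.    0.33 -0.94]
 [-0.   -0.94 -0.33]
 [-1.    0.    0.  ]]
```

```bash
cat > b.py <<'E'
from plan import *
A=(526,6,.13)
rows([tgt(A,120,150,0,1,1),tgt(A,115,90,48,1,1),tgt(A,100,38,48,1,1)])
E
python3 b.py
```

```text
20 0.03 -0.74 -0.65 -0.48 0 0 0; 0.03 -0.7 -0.68 -0.48 0 0 0; 0.04 -0.67 -0.71 -0.48 0 0 0; 0.03 -0.63 -0.75 -0.48 0 0 0; 0.03 -0.6 -0.78 -0.49 0 0 0; 0.03 -0.55 -0.81 -0.48 0 0 0; 0.03 -0.51 -0.84 -0.48 0 0 0; 0.03 -0.47 -0.86 -0.48 0 0 0; 0.04 -0.42 -0.88 -0.48 0 0 0; 0.03 -0.38 -0.9 -0.48 0 0 0; 0.03 -0.34 -0.93 -0.48 0 0 0; 0.03 -0.29 -0.93 -0.48 0 0 0; 0.03 -0.23 -0.95 -0.48 0 0 0; 0.04 -0.2 -0.96 -0.48 0 0 0; 0.03 -0.14 -0.97 -0.49 0 0 0; 0.03 -0.09 -0.98 -0.48 0 0 0; 0.03 -0.05 -0.98 -0.48 0 0 0; 0.03 0.01 -0.98 -0.48 0 0 0; 0.03 0.05 -0.98 -0.48 0 0 0; 0.04 0.1 -0.97 -0.48 0 0 0
18 0.03 0.16 -0.97 -0.48 0 0 0; 0.03 0.2 -0.96 -0.48 0 0 0; 0.03 0.24 -0.95 -0.48 0 0 0; 0.03 0.3 -0.93 -0.48 0 0 0; 0.03 0.34 -0.92 -0.49 0 0 0; 0.04 0.39 -0.9 -0.48 0 0 0; 0.03 0.43 -0.88 -0.48 0 0 0; 0.22 0 0.02 0 -0.89 0 0; 0.22 0 0 0 -0.89 0 0; 0.23 0 -0.03 0 -0.89 0 0; 0.22 0 -0.04 0 -0.89 0 0; 0.21 0 -0.06 0 -0.88 0 0; 0.21 0 -0.08 0 -0.89 0 0; 0.19 0 -0.11 0 -0.89 0 0; 0.19 0 -0.12 0 -0.89 0 0; 0.18 0 -0.13 0 -0.89 0 0; 0.77 0 -0.48 0 0 0 0; 0.76 0 -0.48 0 0 0 0
```

Call:
step_arm:
  steps: "0 -0.74 -0.65 -0.48 0 0 0; 0 -0.7 -0.68 -0.48 0 0 0; 0 -0.67 -0.71 -0.48 0 0 0; 0 -0.63 -0.75 -0.48 0 0 0; 0 -0.6 -0.78 -0.48 0 0 0; 0 -0.55 -0.81 -0.48 0 0 0; 0 -0.51 -0.84 -0.48 0 0 0; 0 -0.47 -0.86 -0.48 0 0 0; 0 -0.42 -0.88 -0.48 0 0 0; 0 -0.38 -0.9 -0.48 0 0 0; 0 -0.34 -0.92 -0.48 0 0 0; 0 -0.29 -0.93 -0.48 0 0 0; 0 -0.24 -0.95 -0.48 0 0 0; 0 -0.2 -0.96 -0.48 0 0 0; 0 -0.14 -0.97 -0.48 0 0 0; 0 -0.1 -0.98 -0.48 0 0 0; 0 -0.05 -0.98 -0.48 0 0 0; 0 0 -0.98 -0.48 0 0 0; 0 0.05 -0.98 -0.48 0 0 0; 0 0.1 -0.97 -0.48 0 0 0"
  newtons: 20

```text
time_s: 3.02
ee_pos: [434.3, -64.8, 176.1]
orientation: [0.553, 0.441, -0.552, 0.442]
force: [0.6, -0.3, 0.4]
opening: 0.2
```

```bash
cat > b.py <<'E'
from plan import *
A=(526,6,.13)
rows([tgt(A,120,150,0,1,1),tgt(A,115,90,48,1,1)])
E
python3 b.py
```

```text
16 0.12 0.15 -0.96 -0.48 0 0 0; 0.13 0.21 -0.95 -0.48 0 0 0; 0.12 0.25 -0.95 -0.48 0 0 0; 0.13 0.29 -0.92 -0.48 0 0 0; 0.12 0.35 -0.91 -0.48 0 -0.01 0; 0.12 0.39 -0.9 -0.48 0 0 0; 0.13 0.43 -0.87 -0.48 0 0 0; 0.22 0 0.02 0 -0.89 0 0; 0.22 0 0 0 -0.89 0 0; 0.23 0 -0.03 0 -0.89 0 0; 0.21 0 -0.04 0 -0.88 0 0; 0.22 0 -0.06 0 -0.89 0 0; 0.2 0 -0.09 0 -0.89 0 0; 0.2 0 -0.1 0 -0.89 0 0; 0.19 0 -0.12 0 -0.89 0 0; 0.18 0 -0.14 0 -0.89 0 0
```

Call:
step_arm:
  steps: "0.12 0.15 -0.96 -0.48 0 0 0; 0.12 0.21 -0.95 -0.48 0 0 0; 0.12 0.25 -0.95 -0.48 0 0 0; 0.12 0.29 -0.92 -0.48 0 0 0; 0.12 0.35 -0.91 -0.48 0 0 0; 0.12 0.39 -0.9 -0.48 0 0 0; 0.12 0.43 -0.87 -0.48 0 0 0; 0.22 0 0.02 0 -0.89 0 0; 0.22 0 0 0 -0.89 0 0; 0.22 0 -0.03 0 -0.89 0 0; 0.22 0 -0.04 0 -0.89 0 0; 0.22 0 -0.06 0 -0.89 0 0; 0.2 0 -0.09 0 -0.89 0 0; 0.2 0 -0.1 0 -0.89 0 0; 0.2 0 -0.12 0 -0.89 0 0; 0.2 0 -0.14 0 -0.89 0 0"

```text
time_s: 4.35
ee_pos: [511.9, 118.5, 90.3]
orientation: [0.236, 0.267, -0.617, 0.702]
force: [0.4, -0.4, 0.8]
opening: 0.9
```

```bash
cat > b.py <<'E'
from plan import *
A=(526,6,.13)
s=env.get_state();print(s["q"].round(2),s["ee_pos"],Ro.from_quat(s["orientation"]).as_matrix().round(2))
for n in("top","side"):
    p,d=env.snapshot(n);cv2.imwrite(f"pics/{n}1.png",p[...,::-1])
    for l in("hinge_amber","tab_amber"):print(n,l,[(np.round(x["position"]).tolist(),round(x["p"],2)) for x in env.spot_point(n,l)[:2]])
a=cv2.imread("pics/top1.png")[170:320,200:400];b=cv2.imread("pics/side1.png")[200:350,240:440]
cv2.imwrite("pics/c3.png",cv2.resize(np.vstack([a,b]),(400*1,600),interpolation=cv2.INTER_CUBIC))
rows([tgt(A,105,38,48,1,1)])
E
python3 b.py
```

```text
[ 0.43  0.36  1.8  -0.81  1.39  0.63] [511.89413009 118.54180815  90.31560355] [[ 0.1   0.99  0.08]
 [-0.74  0.13 -0.66]
 [-0.67  0.    0.75]]
top hinge_amber [([529.0, 5.0, 50.0], 0.94)]
top tab_amber [([517.0, 67.0, 52.0], 0.94), ([374.0, -143.0, 4.0], 0.26)]
side hinge_amber [([525.0, 8.0, 52.0], 0.53)]
side tab_amber []
2 0.69 -0.02 -0.58 -0.02 0 0 0; 0.69 -0.01 -0.57 -0.02 -0.01 0.01 0
```

View pics/c3.png

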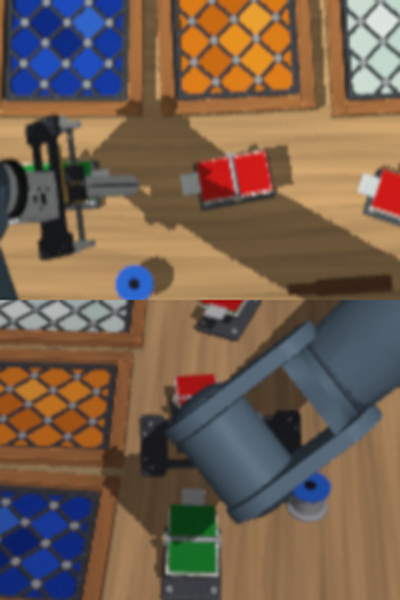

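```bash
cat > sweep.py <<'E'
from plan import *
def sweep(M,side,flip,t0,t1,step=6,lead=0,h=8,z0=52):
    out=[]
    for th in np.arange(t0,t1+.1,step):
        a=np.radians(th)
        if th<=42: tau=48;rho=75;s=8+7*th/42
        else: tau=np.interp(th,[42,90,130],[48,20,0]);rho=np.interp(th,[42,80],[60,56]);s=0
        t=np.radians(tau);n=np.array([-np.cos(t),np.sin(t)]);d=-np.array([np.sin(t),np.cos(t)])
        P=np.array([rho*np.cos(a)+2*np.sin(a),z0+rho*np.sin(a)-2*np.cos(a)])
        T=P-h*n+s*d+lead*np.array([-np.sin(a),np.cos(a)])
        out.append(tgt(M,T[0],T[1],tau,side,flip))
    return out
E
cat > b.py <<'E'
from sweep import *
A=(526,6,.13)
rows([tgt(A,105,38,48,1,1),tgt(A,76,38,48,1,1)]+sweep(A,1,1,6,42))
E
python3 b.py
```

```text
10 0.69 -0.02 -0.58 -0.02 0 0 0; 0.69 -0.01 -0.57 -0.02 -0.01 0.01 0; 0.72 0 0.65 0 0 0 0; -0.12 0 0.25 0 0 0 0; -0.11 0 0.21 0 0 0 0; -0.09 0 0.23 0 0 0 0; -0.07 0 0.25 0 0 0 0; -0.04 0 0.25 0 0 0 0; -0.02 0 0.25 0 0 0 0; 0.02 0 0.26 0 0 0 0
```

Call:
step_arm:
  steps: "0.69 0 -0.58 0 0 0 0; 0.69 0 -0.58 0 0 0 0; 0.36 0 0.32 0 0 0 0; 0.36 0 0.32 0 0 0 0; -0.12 0 0.25 0 0 0 0; -0.11 0 0.21 0 0 0 0; -0.09 0 0.23 0 0 0 0; -0.07 0 0.25 0 0 0 0; 0 0 0 0 0 0 0"

```text
time_s: 5.4
ee_pos: [518.9, 71.9, 67.8]
orientation: [0.238, 0.267, -0.616, 0.701]
force: [0.1, -0.2, -0.6]
opening: 0.4
```

```bash
cat > b.py <<'E'
from sweep import *
A=(526,6,.13)
s=env.get_state();print(s["q"].round(2),s["ee_pos"].round(1),s["force"].round(1))
p,d=env.snapshot("top");cv2.imwrite("pics/top2.png",p[...,::-1])
for l in("hinge_amber","tab_amber","marker_amber"):print(l,[(np.round(x["position"]).tolist(),round(x["p"],2)) for x in env.spot_point("top",l)[:2]])
cv2.imwrite("pics/c4.png",cv2.resize(p[210:310,240:380,::-1],(700,500),interpolation=cv2.INTER_CUBIC))
rows(sweep(A,1,1,30,90))
E
python3 b.py
```

```text
[ 0.35  0.35  1.86 -0.85  1.3   0.63] [518.9  71.9  67.8] [ 0.1 -0.2 -0.6]
hinge_amber [([527.0, 3.0, 50.0], 0.61)]
tab_amber [([515.0, 70.0, 56.0], 0.94), ([379.0, 146.0, 2.0], 0.38)]
marker_amber [([533.0, 10.0, -2.0], 0.93)]
11 -0.07 0.01 0.31 -0.01 0.01 0.02 0; -0.01 0 0.26 0 0 0 0; 0.01 0 0.26 0 0 0 0; 0.01 0 0.21 0 0.58 0 0; 0.02 0 0.2 0 0.59 0 0; 0.02 0 0.2 0 0.58 0 0; 0.04 0 0.2 0 0.58 0 0; 0.04 0 0.19 0 0.59 0 0; 0.05 0 0.19 0 0.58 0 0; 0.04 0 0.19 0 0.58 0 0; 0.05 0 0.18 0 0.59 0 0
```

View pics/c4.png

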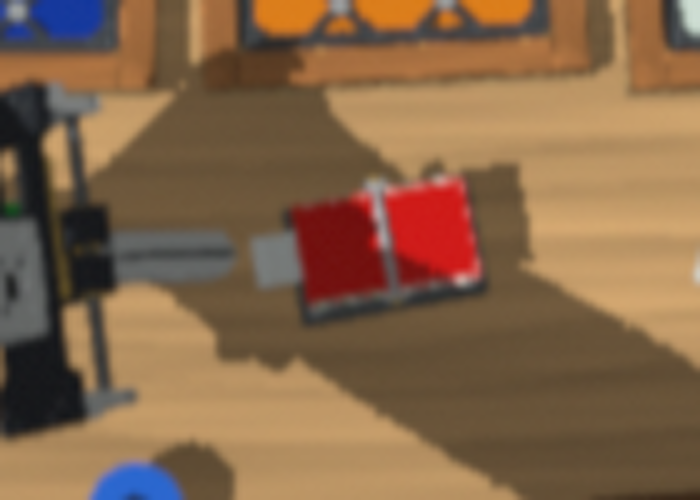

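```bash
python3 - <<'E'
from h import *
print(proj("top",[[518.9,71.9,67.8],[519,70,54],[526,6,52],[520,98,92]]).round(1))
p,d=env.snapshot("top")
P=world("top",d,d>0).reshape(-1,3) if (d>0).all() else None
K,r,t=cal("top")
for v in(258,260,262):
    m=np.zeros(d.shape,bool);m[v,270:345]=True
    q=world("top",d,m);print(v,[(int(a),int(b)) for a,b in q[:,1:]])
E
```

```text
[[292.4 260.7]
 [293.3 261.2]
 [316.  258.6]
 [282.5 259.2]]
258 [(129, 126), (126, 127), (124, 125), (121, 118), (119, 116), (116, 115), (114, 111), (111, 109), (108, 119), (106, 107), (103, 107), (101, 104), (98, 102), (96, 98), (93, 95), (96, 1), (93, 1), (90, -1), (87, -6), (84, 3), (78, 64), (76, 54), (73, 62), (70, 53), (67, 60), (64, 65), (62, 57), (59, 61), (56, 54), (53, 57), (51, 54), (48, 57), (45, 56), (42, 57), (39, 56), (36, 55), (34, 56), (31, 50), (28, 54), (25, 53), (22, 55), (20, 54), (17, 56), (14, 53), (11, 55), (8, 51), (6, 52), (3, 54), (0, 49), (-2, 47), (-5, 46), (-8, 49), (-10, 51), (-13, 50), (-16, 50), (-19, 48), (-22, 49), (-24, 52), (-27, 47), (-30, 53), (-33, 54), (-36, 50), (-39, 51), (-41, 52), (-44, 48), (-49, 10), (-52, -1), (-55, -1), (-58, 0), (-61, 0), (-64, 2), (-67, -4), (-70, -1), (-72, 3), (-76, -2)]
260 [(129, 128), (126, 129), (124, 124), (121, 123), (118, 127), (116, 121), (113, 117), (111, 112), (108, 111), (106, 108), (103, 108), (101, 102), (98, 104), (96, 98), (93, 94), (91, 89), (88, 96), (90, 1), (87, 0), (84, 2), (79, 56), (76, 56), 
[... 635 characters left out ...]
12, 105), (108, 113), (106, 106), (103, 106), (101, 96), (98, 102), (95, 105), (93, 98), (91, 91), (88, 96), (85, 89), (87, 1), (84, 3), (81, -6), (76, 61), (73, 57), (70, 55), (67, 62), (64, 60), (62, 55), (59, 59), (56, 63), (53, 60), (50, 61), (48, 48), (45, 59), (42, 59), (39, 54), (37, 59), (34, 55), (31, 56), (28, 55), (25, 50), (23, 50), (20, 48), (17, 52), (14, 49), (11, 58), (8, 50), (6, 54), (3, 57), (0, 57), (-2, 48), (-5, 44), (-7, 52), (-10, 52), (-13, 50), (-16, 47), (-19, 45), (-22, 45), (-24, 46), (-27, 50), (-30, 47), (-33, 43), (-36, 49), (-38, 48), (-41, 47), (-44, 46), (-47, 52), (-52, 5), (-55, -3), (-58, 0), (-61, 1), (-63, 2), (-66, 4), (-70, -3), (-72, -3), (-76, -5)]
```

```bash
python3 - <<'E'
from plan import *
s=env.get_state();T=s["ee_pos"];R=Ro.from_quat(s["orientation"])
d0=np.load("top0.npy")
for n in("top","side"):
    p,d=env.snapshot(n);cv2.imwrite(f"pics/{n}3.png",p[...,::-1])
    q=R.inv().apply(world(n,d,d>0)-T);q=q[(abs(q[:,1])<16)&(abs(q[:,2])<25)&(q[:,0]>-100)&(q[:,0]<12)]
    print(n,len(q))
    for a in range(-100,12,8):
        m=q[(q[:,0]>=a)&(q[:,0]<a+8)]
        if len(m):print(a,len(m),np.percentile(m[:,1],[2,98]).round(),np.percentile(m[:,2],[2,50,98]).round())
for dd in(d0,env.snapshot("top")[1]):
    q=world("top",dd,dd>0);m=(abs(q[:,0]-519)<10)&(q[:,2]>35)&(q[:,2]<75)
    for lo,hi in((55,80),(30,50),(10,25),(-40,-10)):k=m&(q[:,1]>lo)&(q[:,1]<hi);print(lo,q[k,2].mean().round(1),k.sum())
cv2.imwrite("pics/c5.png",cv2.resize(cv2.imread("pics/side3.png")[180:340,250:450],(750,600),interpolation=cv2.INTER_CUBIC))
E
```

```text
top 262
-100 26 [-13.  10.] [-3.  9. 14.]
-92 25 [-14.   9.] [ 0. 11. 14.]
-84 21 [-13.   8.] [-1.  9. 13.]
-76 24 [-13.   9.] [-2.  9. 14.]
-68 24 [-13.  10.] [ 1. 10. 15.]
-60 21 [-13.   9.] [-7. 10. 13.]
-52 24 [-13.  12.] [-6.  8. 12.]
-44 27 [-13.  10.] [-3.  9. 13.]
-36 9 [-7.  9.] [ 5.  8. 12.]
-28 1 [-1. -1.] [3. 3. 3.]
-4 25 [-14.  11.] [-10.  -5.  -0.]
4 35 [-15.  11.] [-8. -1.  5.]
side 0
55 58.7 59
30 55.8 49
10 55.2 35
-40 49.7 77
55 58.8 59
30 56.9 49
10 54.3 35
-40 49.3 77
```

View pics/c5.png

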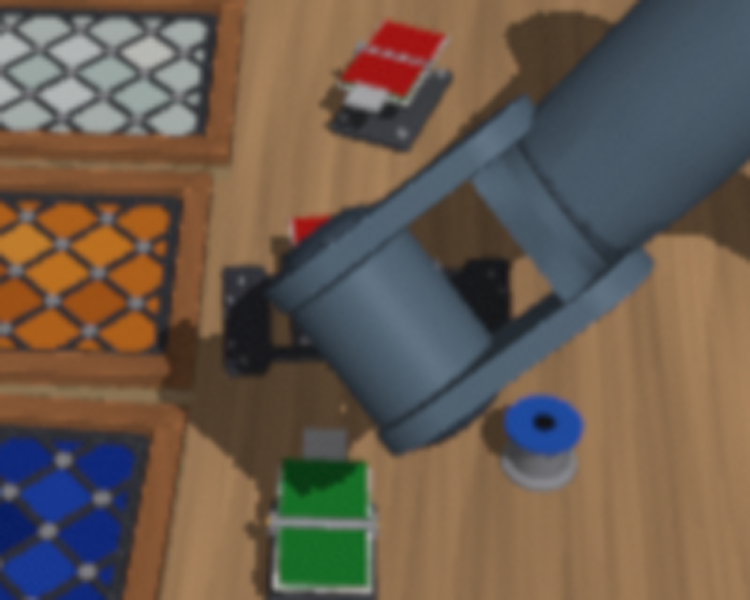

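The depth image shows the visible fingertip ends about 32 mm short of the reported TCP along the finger, and the flag hasn't moved. I'll use that offset and check it on contact.

```bash
sed -i 's/^def tgt(M,r,z,tilt,side,flip):/L=32\ndef tgt(M,r,z,tilt,side,flip):/; s/+ey\*r+\[0,0,z\],Ro/+ey*r+[0,0,z]+L*x,Ro/' plan.py
cat > b.py <<'E'
from sweep import *
A=(526,6,.13)
rows([tgt(A,106,65,48,1,1),tgt(A,106,38,48,1,1),tgt(A,91,38,48,1,1),tgt(A,77,38,48,1,1)]+sweep(A,1,1,6,30))
E
python3 b.py
```

```text
9 0.07 0.02 -0.87 -0.01 0.01 0.02 0; 0.6 0 -0.67 0 0 0 0; 0.37 0 0.33 0 0 0 0; 0.35 0 0.32 0 0 0 0; -0.09 0 0.27 0 0 0 0; -0.11 0 0.22 0 0 0 0; -0.09 0 0.23 0 0 0 0; -0.07 0 0.24 0 0 0 0; -0.04 0 0.25 0 0 0 0
```

Call:
step_arm:
  steps: "0.07 0 -0.87 0 0 0 0; 0.6 0 -0.67 0 0 0 0; 0.37 0 0.33 0 0 0 0; 0.35 0 0.32 0 0 0 0; -0.1 0 0.27 0 0 0 0; -0.1 0 0.22 0 0 0 0; -0.1 0 0.23 0 0 0 0; -0.07 0 0.24 0 0 0 0; -0.04 0 0.25 0 0 0 0; 0 0 0 0 0 0 0"

```text
time_s: 6.63
ee_pos: [522.1, 43.5, 54.7]
orientation: [0.238, 0.267, -0.616, 0.701]
force: [-0.8, 0.3, -0.6]
opening: 0.5
```

```bash
cat > b.py <<'E'
from sweep import *
A=(526,6,.13)
s=env.get_state();print(s["q"].round(2),s["ee_pos"].round(1),s["force"].round(1))
p,d=env.snapshot("top");cv2.imwrite("pics/c6.png",cv2.resize(p[210:310,240:380,::-1],(700,500),interpolation=cv2.INTER_CUBIC))
q=world("top",d,d>0);m=(abs(q[:,0]-519)<10)&(q[:,2]>35)
for lo in range(-40,110,10):k=m&(q[:,1]>lo)&(q[:,1]<lo+10);print(lo,k.sum(),q[k,2].mean().round(1))
rows(sweep(A,1,1,36,90))
E
python3 b.py
```

```text
[ 0.3   0.36  1.89 -0.88  1.25  0.63] [522.1  43.5  54.7] [-0.8  0.3 -0.6]
-40 28 48.9
-30 21 48.9
-20 28 49.2
-10 22 49.5
0 28 54.9
10 22 61.6
20 28 68.0
30 28 74.8
40 22 78.4
50 28 86.7
60 27 92.9
70 29 97.4
80 22 104.1
90 27 112.9
100 23 122.9
10 0.03 -0.02 0.2 -0.04 0.01 0 0; 0.02 0 0.27 0 0 0 0; 0 0 0.14 0 0.58 0 0; 0.02 0 0.14 0 0.58 0 0; 0.02 0 0.13 0 0.59 0 0; 0.03 0 0.13 0 0.58 0 0; 0.04 0 0.13 0 0.58 0 0; 0.05 0 0.12 0 0.59 0 0; 0.04 0 0.12 0 0.58 0 0; 0.05 0 0.13 0 0.58 0 0
```

View pics/c6.png

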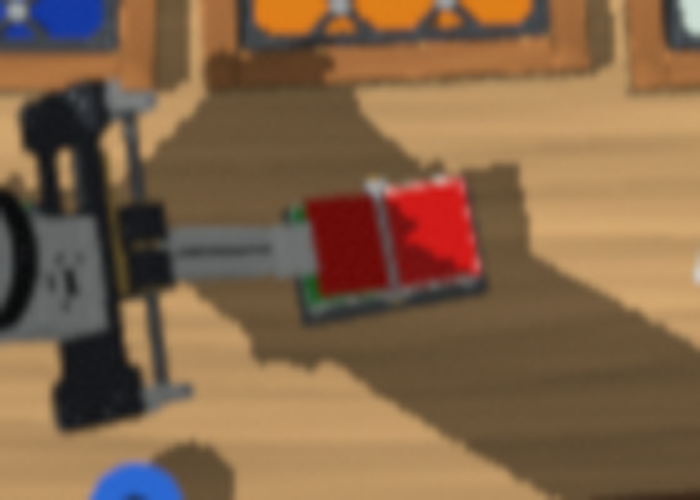

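The flag is up about 32° in the crop (tab at (293,250), finger behind it), matching the model with the offset. I'll sweep on.

Call:
step_arm:
  steps: "0.03 0 0.2 0 0 0 0; 0.02 0 0.27 0 0 0 0; 0 0 0.14 0 0.58 0 0; 0.02 0 0.14 0 0.58 0 0; 0.02 0 0.13 0 0.58 0 0; 0.03 0 0.13 0 0.58 0 0; 0.04 0 0.13 0 0.58 0 0; 0.05 0 0.12 0 0.58 0 0; 0.05 0 0.12 0 0.58 0 0; 0.05 0 0.13 0 0.58 0 0"

```text
time_s: 7.52
ee_pos: [526.0, 3.9, 74.2]
orientation: [0.379, 0.43, -0.541, 0.615]
force: [-1.1, 1.2, -0.2]
opening: 0.7
```

```bash
cat > b.py <<'E'
from sweep import *
A=(526,6,.13)
s=env.get_state();print(s["q"].round(2),s["ee_pos"].round(1),s["force"].round(1))
rows(sweep(A,1,1,96,180))
E
python3 b.py
```

```text
[-0.01  0.1   1.96 -0.4   1.07  0.06] [526.    3.9  74.2] [-1.1  1.2 -0.2]
15 0.02 0.01 0.12 -0.02 0.51 0 0; 0.06 0 0.12 0 0.5 0 0; 0.07 0 0.12 0 0.5 0 0; 0.09 0 0.11 0 0.5 0 0; 0.09 0 0.11 0 0.5 0 0; 0.1 0 0.1 0 0.5 0 0; 0.11 0 0.12 0 0.34 0 0; 0.13 0 0.14 0 0 0 0; 0.15 0 0.13 0 0 0 0; 0.16 0 0.11 0 0 0 0; 0.17 0 0.1 0 0 0 0; 0.18 0 0.07 0 0 0 0; 0.19 0 0.06 0 0 0 0; 0.19 0 0.04 0 0 0 0; 0.19 0 0.02 0 0 0 0
```

Call:
step_arm:
  steps: "0.02 0 0.12 0 0.5 0 0; 0.06 0 0.12 0 0.5 0 0; 0.07 0 0.12 0 0.5 0 0; 0.09 0 0.11 0 0.5 0 0; 0.09 0 0.11 0 0.5 0 0; 0.1 0 0.1 0 0.5 0 0; 0.11 0 0.12 0 0.34 0 0; 0.13 0 0.14 0 0 0 0; 0.15 0 0.13 0 0 0 0; 0.16 0 0.11 0 0 0 0; 0.17 0 0.1 0 0 0 0; 0.18 0 0.07 0 0 0 0; 0.19 0 0.06 0 0 0 0; 0 0 0 0 0 0 0"

```text
time_s: 8.68
ee_pos: [530.3, -39.4, 31.4]
orientation: [0.466, 0.531, -0.468, 0.531]
force: [-1.8, -0.0, -0.2]
opening: 0.3
```

Call:
step_arm:
  steps: "0.1 0 0.03 0 0 0 0; 0.1 0 0 0 0 0 0; 0.08 0 0 0 0 0 0; 0 0 0 0 0 0 0"

```text
time_s: 9.02
ee_pos: [531.7, -40.6, 24.6]
orientation: [0.466, 0.53, -0.468, 0.532]
force: [-0.1, -0.7, 0.1]
opening: 0.3
```

Call:
step_arm:
  steps: "0.06 0 0 0 0 0 0; 0.06 0 0 0 0 0 0; 0 0 0 0 0 0 0"

```text
time_s: 9.27
ee_pos: [532.1, -40.6, 23.7]
orientation: [0.466, 0.53, -0.468, 0.532]
force: [-8.3, 2.1, 17.6]
opening: 0.4
```

Call:
step_arm:
  steps: "0.05 0 0 0 0 0 0; 0 0 0 0 0 0 0; 0 0 0 0 0 0 0"

```text
time_s: 9.52
ee_pos: [532.3, -40.7, 23.3]
orientation: [0.466, 0.53, -0.468, 0.532]
force: [-11.7, 2.5, 25.8]
opening: 0.7
```

Call:
step_arm:
  steps: "-0.3 0 0 0 0 0 0; -1 0 0 0 0 0 0; -1 0 0 0 0 0 0; -1 0 0 0 0 0 0"

```text
time_s: 9.85
ee_pos: [530.9, -40.1, 119.3]
orientation: [0.466, 0.53, -0.468, 0.531]
force: [0.2, -0.7, 0.1]
opening: 0.2
```

```bash
sed -i 's/^L=32/L=31/' plan.py; cat > b.py <<'E'
from sweep import *
B=(522,256,.03)
p,d=env.snapshot("top")
q=world("top",d,d>0);m=(abs(q[:,0]-523)<8)&(q[:,2]>35)
for lo in range(170,310,10):k=m&(q[:,1]>lo)&(q[:,1]<lo+10);print(lo,k.sum(),q[k,2].mean().round(1),end="; ")
for l in("hinge_blue","tab_blue"):print(l,[(np.round(x["position"]).tolist(),round(x["p"],2)) for x in env.spot_point("top",l)[:2]])
rows([tgt(B,120,140,0,-1,1),tgt(B,112,90,48,-1,1),tgt(B,106,38,48,-1,1),tgt(B,91,38,48,-1,1),tgt(B,77,38,48,-1,1)])
E
python3 b.py
```

```text
170 4 57.8; 180 18 58.2; 190 22 55.4; 200 18 56.2; 210 24 55.5; 220 20 56.3; 230 22 54.6; 240 19 52.9; 250 22 52.6; 260 19 50.5; 270 19 48.7; 280 17 50.2; 290 18 49.4; 300 10 48.1; hinge_blue [([524.0, 258.0, 50.0], 0.81), ([645.0, -434.0, 1.0], 0.63)]
tab_blue [([523.0, 194.0, 53.0], 0.77)]
20 0.05 0.07 -0.84 0.13 0.01 -0.01 0; 0.06 0.06 -0.84 0.14 0 -0.01 0; 0.05 0.04 -0.84 0.13 0.01 0 0; 0.06 0.04 -0.85 0.13 0.01 -0.01 0; 0.06 0.02 -0.84 0.13 0.01 -0.01 0; 0.06 0.01 -0.84 0.14 0 -0.01 0; 0.05 0 -0.84 0.13 0.01 -0.01 0; 0.15 0 -0.12 0 0.89 0 0; 0.15 0 -0.1 0 0.89 0 0; 0.17 0 -0.08 0 0.89 0 0; 0.17 0 -0.07 0 0.89 0 0; 0.18 0 -0.06 0 0.88 0 0; 0.19 0 -0.03 0 0.89 0 0; 0.18 0 -0.02 0 0.89 0 0; 0.19 0 -0.01 0 0.89 0 0; 0.19 0 0.02 0 0.89 0 0; 0.65 0 0.58 0 0 0 0; 0.66 0 0.57 0 0 0 0; 0.37 0 -0.33 0 0 0 0; 0.35 0 -0.31 0 0 0 0
```

Call:
step_arm:
  steps: "0.05 0.07 -0.84 0.13 0 0 0; 0.06 0.06 -0.84 0.13 0 0 0; 0.06 0.04 -0.84 0.13 0 0 0; 0.06 0.04 -0.84 0.13 0 0 0; 0.06 0.02 -0.84 0.13 0 0 0; 0.06 0.01 -0.84 0.13 0 0 0; 0.06 0 -0.84 0.13 0 0 0; 0.15 0 -0.12 0 0.89 0 0; 0.15 0 -0.1 0 0.89 0 0; 0.17 0 -0.08 0 0.89 0 0; 0.17 0 -0.07 0 0.89 0 0; 0.18 0 -0.06 0 0.89 0 0; 0.19 0 -0.03 0 0.89 0 0; 0.19 0 -0.02 0 0.89 0 0; 0.19 0 -0.01 0 0.89 0 0; 0.19 0 0.02 0 0.89 0 0"

```text
time_s: 11.33
ee_pos: [521.7, 167.4, 64.3]
orientation: [0.65, 0.671, -0.249, 0.256]
force: [0.7, -0.0, 0.4]
opening: 0.3
```

```bash
cat > b.py <<'E'
from sweep import *
B=(522,256,.03)
s=env.get_state();print(s["q"].round(2),s["ee_pos"].round(1),s["force"].round(1),Ro.from_quat(s["orientation"]).as_matrix()[:,0].round(2))
rows([tgt(B,106,38,48,-1,1),tgt(B,91,38,48,-1,1),tgt(B,77,38,48,-1,1)]+sweep(B,-1,1,6,30))
p,d=env.snapshot("top");cv2.imwrite("pics/c7.png",cv2.resize(p[210:310,200:340,::-1],(700,500),interpolation=cv2.INTER_CUBIC))
E
python3 b.py
```

```text
[-0.33  0.28  1.96  0.79  1.36 -0.72] [521.7 167.4  64.3] [ 0.7 -0.   0.4] [-0.02  0.74 -0.67]
9 0.59 0.05 0.52 0 -0.01 0 0; 0.59 0.05 0.52 0 -0.02 0.01 0; 0.38 0 -0.33 0 0 0 0; 0.34 0 -0.31 0 0 0 0; -0.09 0 -0.28 0 0 0 0; -0.11 0 -0.21 0 0 0 0; -0.09 0 -0.23 0 0 0 0; -0.07 0 -0.24 0 0 0 0; -0.04 0 -0.26 0 0 0 0
```

View pics/c7.png

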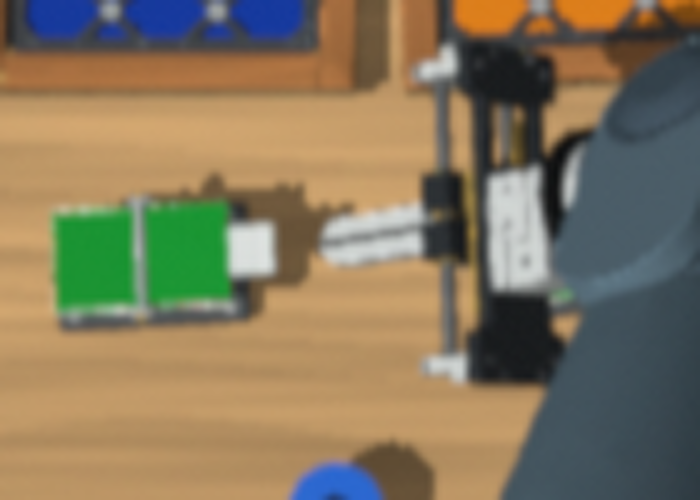

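Call:
step_arm:
  steps: "0.59 0 0.52 0 0 0 0; 0.59 0 0.52 0 0 0 0; 0.38 0 -0.33 0 0 0 0; 0.34 0 -0.31 0 0 0 0; -0.1 0 -0.28 0 0 0 0; -0.1 0 -0.21 0 0 0 0; -0.1 0 -0.23 0 0 0 0; -0.07 0 -0.24 0 0 0 0; -0.04 0 -0.26 0 0 0 0; 0 0 0 0 0 0 0"

```text
time_s: 12.22
ee_pos: [522.0, 217.1, 55.6]
orientation: [0.65, 0.67, -0.249, 0.26]
force: [-0.2, 0.3, 0.5]
opening: 0.3
```

```bash
cat > b.py <<'E'
from sweep import *
B=(522,256,.03)
s=env.get_state();print(s["q"].round(2),s["ee_pos"].round(1),s["force"].round(1))
p,d=env.snapshot("top");cv2.imwrite("pics/c8.png",cv2.resize(p[210:310,200:340,::-1],(700,500),interpolation=cv2.INTER_CUBIC))
q=world("top",d,d>0);m=(abs(q[:,0]-523)<8)&(q[:,2]>35)
for lo in range(170,310,10):k=m&(q[:,1]>lo)&(q[:,1]<lo+10);print(lo,k.sum(),q[k,2].mean().round(1),end="; ")
rows(sweep(B,-1,1,36,150))
E
python3 b.py
```

```text
[-0.24  0.29  1.97  0.84  1.29 -0.69] [522.  217.1  55.6] [-0.2  0.3  0.5]
170 18 106.2; 180 22 95.2; 190 19 92.7; 200 19 87.6; 210 21 80.0; 220 18 73.4; 230 16 67.0; 240 20 59.2; 250 20 54.2; 260 18 49.9; 270 22 50.6; 280 18 51.2; 290 19 48.7; 300 9 49.4; 20 0.05 0.05 -0.2 0.03 0.03 0 0; 0.01 0 -0.27 0 0 0 0; 0.01 0 -0.14 0 -0.59 0 0; 0.02 0 -0.14 0 -0.58 0 0; 0.02 0 -0.14 0 -0.58 0 0; 0.03 0 -0.13 0 -0.59 0 0; 0.04 0 -0.13 0 -0.58 0 0; 0.05 0 -0.12 0 -0.58 0 0; 0.04 0 -0.13 0 -0.59 0 0; 0.05 0 -0.12 0 -0.58 0 0; 0.05 0 -0.13 0 -0.5 0 0; 0.07 0 -0.12 0 -0.5 0 0; 0.07 0 -0.13 0 -0.5 0 0; 0.08 0 -0.11 0 -0.5 0 0; 0.09 0 -0.11 0 -0.5 0 0; 0.1 0 -0.11 0 -0.5 0 0; 0.11 0 -0.11 0 -0.33 0 0; 0.14 0 -0.15 0 0 0 0; 0.14 0 -0.12 0 0 0 0; 0.17 0 -0.12 0 0 0 0
```

View pics/c8.png

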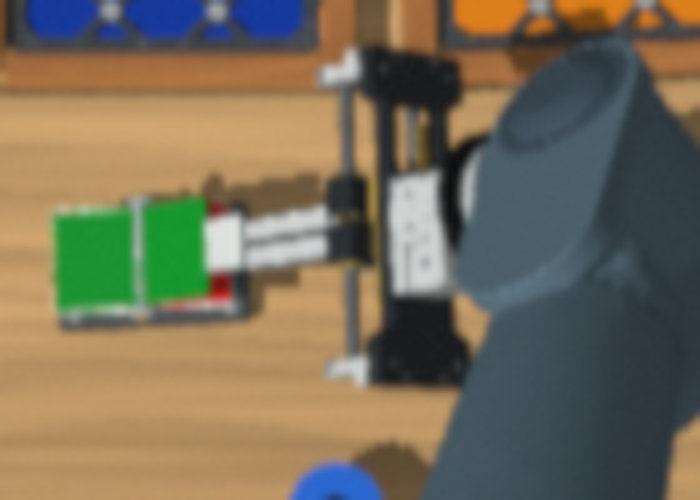

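The blue flag is up about 33°, with the finger squarely behind its tab at crop (222,243). I'll carry on with the same sweep.

Call:
step_arm:
  steps: "0.04 0 -0.2 0 0 0 0; 0.01 0 -0.27 0 0 0 0; 0.01 0 -0.14 0 -0.58 0 0; 0.02 0 -0.14 0 -0.58 0 0; 0.02 0 -0.14 0 -0.58 0 0; 0.03 0 -0.13 0 -0.58 0 0; 0.04 0 -0.13 0 -0.58 0 0; 0.05 0 -0.12 0 -0.58 0 0; 0.05 0 -0.13 0 -0.58 0 0; 0.05 0 -0.12 0 -0.58 0 0; 0.05 0 -0.13 0 -0.5 0 0; 0.07 0 -0.12 0 -0.5 0 0; 0.07 0 -0.13 0 -0.5 0 0; 0.08 0 -0.11 0 -0.5 0 0; 0.09 0 -0.11 0 -0.5 0 0; 0.1 0 -0.11 0 -0.5 0 0; 0.11 0 -0.11 0 -0.34 0 0; 0.14 0 -0.15 0 0 0 0; 0.14 0 -0.12 0 0 0 0; 0.17 0 -0.12 0 0 0 0"

```text
time_s: 13.93
ee_pos: [518.2, 295.9, 49.0]
orientation: [0.492, 0.508, -0.492, 0.508]
force: [-0.6, -0.1, 0.4]
opening: 0.9
```

```bash
cat > b.py <<'E'
from sweep import *
B=(522,256,.03)
s=env.get_state();print(s["q"].round(2),s["ee_pos"].round(1),s["force"].round(1))
rows(sweep(B,-1,1,156,180))
E
python3 b.py
```

```text
[0.33 0.27 1.78 0.   1.09 0.3 ] [518.2 295.9  49. ] [-0.6 -0.1  0.4]
5 0.11 0.09 -0.08 0.02 -0.01 0 0; 0.18 0 -0.07 0 0 0 0; 0.19 0 -0.06 0 0 0 0; 0.19 0 -0.04 0 0 0 0; 0.2 0 -0.02 0 0 0 0
```

Call:
step_arm:
  steps: "0.12 0 -0.08 0 0 0 0; 0.18 0 -0.07 0 0 0 0; 0.19 0 -0.06 0 0 0 0; 0.19 0 -0.04 0 0 0 0; 0.12 0 0 0 0 0 0; 0.06 0 0 0 0 0 0; 0 0 0 0 0 0 0"

```text
time_s: 14.52
ee_pos: [518.0, 302.9, 24.3]
orientation: [0.492, 0.508, -0.492, 0.508]
force: [-3.7, -0.7, 5.6]
opening: 0.6
```

Call:
step_arm:
  steps: "0.04 0 0 0 0 0 0; 0 0 0 0 0 0 0; 0 0 0 0 0 0 0"

```text
time_s: 14.77
ee_pos: [518.2, 303.0, 24.1]
orientation: [0.492, 0.508, -0.492, 0.508]
force: [-6.2, -2.7, 11.8]
opening: 0.7
```

Call:
step_arm:
  steps: "0.05 0 0 0 0 0 0; 0 0 0 0 0 0 0; -0.3 0 0 0 0 0 0; -1 0 0 0 0 0 0; -1 0 0 0 0 0 0; -1 0 0 0 0 0 0; -1 0 0 0 0 0 0; -1 0 0 0 0 0 0; 0 0 1 0 0 0 0; 0 0 1 0 0 0 0; 0 0 1 0 0 0 0; 0 0 1 0 0 0 0; 0 0 1 0 0 0 0; 0 0 0 0 0 0 0"

```text
time_s: 15.93
ee_pos: [523.1, 149.2, 179.7]
orientation: [0.493, 0.506, -0.493, 0.507]
force: [1.0, -0.8, 0.4]
opening: 0.3
```

```bash
cat > b.py <<'E'
from sweep import *
print(env.get_state()["ee_pos"])
p,d=env.snapshot("top")
for nm,(cx,cy,psi),sd in(("amber",(526,6,.13),-1),("blue",(522,256,.03),1)):
    q=world("top",d,d>0)-[cx,cy,0];y=(-np.sin(psi)*q[:,0]+np.cos(psi)*q[:,1])*sd;x=np.cos(psi)*q[:,0]+np.sin(psi)*q[:,1]
    m=(abs(x)<11)&(q[:,2]>30)&(q[:,2]<90);f=np.polyfit(y[m&(y>8)&(y<72)],q[m&(y>8)&(y<72),2],1);print(nm,"slope",f.round(3),[q[m&(y>a)&(y<a+10),2].mean().round(1) for a in range(-45,75,10)])
    for l in("marker_","hinge_","tab_"):print(l,[(np.round(v["position"]).tolist(),round(v["p"],2)) for v in env.spot_point("top",l+nm)[:2]])
print([v["position"] for v in env.spot_point("top","marker_clear")])
cv2.imwrite("pics/c9.png",cv2.resize(p[130:340,120:520,::-1],(800,420),interpolation=cv2.INTER_CUBIC))
E
python3 b.py
```

```text
[523.14457731 149.17979295 179.69743663]
amber slope [-2.0000e-03  5.3302e+01] [np.float64(49.9), np.float64(49.9), np.float64(49.8), np.float64(49.8), np.float64(52.6), np.float64(52.9), np.float64(54.2), np.float64(53.3), np.float64(51.7), np.float64(52.9), np.float64(53.3), np.float64(53.8)]
marker_ [([526.0, 8.0, -0.0], 0.95), ([520.0, 257.0, -1.0], 0.42)]
hinge_ [([523.0, 6.0, 50.0], 0.93), ([496.0, -239.0, -0.0], 0.28)]
tab_ [([536.0, -56.0, 52.0], 0.74)]
blue slope [-1.700e-02  5.455e+01] [np.float64(48.7), np.float64(49.7), np.float64(49.2), np.float64(49.2), np.float64(47.0), np.float64(nan), np.float64(nan), np.float64(nan), np.float64(53.8), np.float64(53.8), np.float64(53.5), np.float64(52.6)]
marker_ [([524.0, 259.0, -3.0], 0.88)]
hinge_ [([518.0, 258.0, 48.0], 0.65)]
tab_ [([515.0, 320.0, 54.0], 0.48)]
[[493.0, -239.0, -1.8], [516.0, -485.9, -0.1]]b.py:6: RuntimeWarning: Mean of empty slice.
  m=(abs(x)<11)&(q[:,2]>30)&(q[:,2]<90);f=np.polyfit(y[m&(y>8)&(y<72)],q[m&(y>8)&(y<72),2],1);print(nm,"slope",f.round(3),[q[m&(y>a)&(y<a+10),2].mean().round(1) for a in range(-45,75,10)])
  ret = ret.dtype.type(ret / rcount)
```

View pics/c9.png

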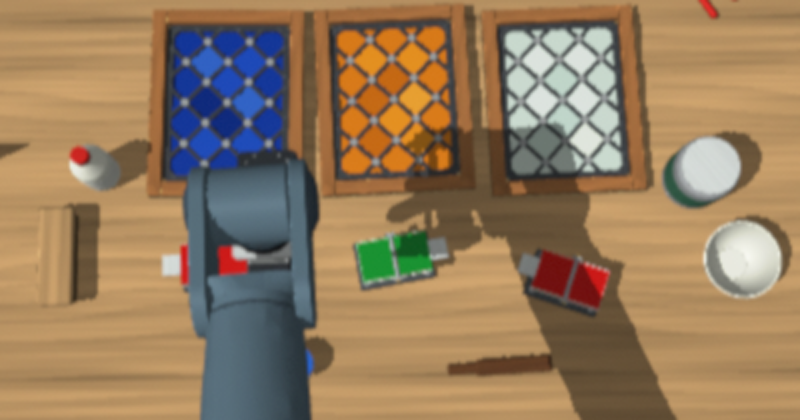

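Amber is all green with its tab right at (437,248), and blue is all red with its tab left at (171,265). Both lie flat, the markers are in place, and the arm is clear above. Handing in.

```bash
python3 -c "
from rig import env
print(env.close_job())"
```

```text
the job is handed in; nothing more can be done
None
```

Both flags are pushed over and the job is handed in at about 16 s of the 59 s limit. The amber flag lies flat showing green and the blue one flat showing red.

- **How:** I used closed, tilted fingertips under each tab, swept each flag over its hinge, then pressed it down lightly, up to about 26 N on amber. Nothing was pinched or lifted.
- **Flags:** In the last top picture, amber shows all green and what shows of blue is all red. The measured slopes are -0.002 rad for amber and -0.017 rad for blue, against the 0.10 rad allowed.
- **Markers and other things:** All three markers measured within about 6 mm of where they started, which is within the detection error. The clear flag still shows red, and the things in view look unmoved. The arm hid the solder reel and part of the blue flag in that picture, so the reel was not checked again.
- **What disagreed:** The visible fingertips ended about 31 mm short of the reported TCP. My first push on amber therefore stayed clear of the flag. I corrected for the offset, and the later contacts agreed with it to about 2 mm.

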